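Shift the mandrel turner into third

ROBOT

A 6-joint arm with a two-finger parallel gripper is mounted at the origin on the work surface. World frame = base frame: x ahead of the robot, y to its left, z up, the work surface at z = 0. Lengths are in m, angles in rad, forces in N, time in s.
With the tool pointing down it reaches from about 0.35 to 0.775 m from the base axis. Payload 7.3 kg.
Tool frame: the origin (TCP) lies at the very end of the fingers, on their centre line; the grasp point (between the pads) lies robot.pinch_z behind it (robot.pinch_z is the distance from the TCP to the grasp point, in m); y points along the fingers, z is the direction in which the jaws open and shut, and the axes are right-handed (so a half turn about y gives the same grasp; the last joint's range is limited). The gripper opens to 92 mm and grips with 3 to 60 N. Pads are 19 mm wide; open, the fingers measure 130 mm over their backs; the gripper's body (75 mm by 190 mm) begins 47 mm behind the grasp point.
Start: joints at [1.109, 0.342, 1.524, -0, 1.275, -0.146], TCP at [0.163, 0.499, 0.196] pointing down, gripper open.
Joint ranges: [-2.53, 2.53], [-0.77, 2.02], [0.04, 2.7], [-1, 4.14], [0.28, 2.66], [-3.11, 3.11]. Speed limits (rad/s): [2.57, 2.57, 3.14, 3.14, 3.14, 3.14].

INTERFACE

Orientations are given as [roll, pitch, yaw] about the fixed x, y, z axes, in that order (R = Rz(yaw) Ry(pitch) Rx(roll)).
In Python, from cell import status, viewer, robot gives the robot as it stands. The module is installed in compiled form; this text tells all that it offers.
- The arm moves only by the shell command python3 -m pendant 'ROWS' [FORCE]. ROWS is JSON, a list that holds one entry, the list of rows, each a list of 7 numbers: the shift along the tool's x, y, z in cm, then the turn, a rotation vector about the tool's x, y, z in rad, then the finger opening in cm, from 0 to 9.18. A call has 1 to 20 rows; each row is the pose to reach, as a shift and turn from the pose commanded when the call began, along the tool's axes at that moment; what a row does not reach only later rows make up. A row lasts 1/10 s, in which the tool goes at most 50 mm and 8.59 degrees, less where a joint would pass 70% of its speed; a pose out of reach is approached as far as the arm can. A call with a gripper value outside its range is refused whole. The fingers move at their own pace and stop on an object; FORCE is the grip in N (left out, the last holds). Time passes only in rows, so rows that repeat a pose let the fingers close. It gives the time, the measured TCP pose, the force and the opening at its end, in the units of the state.
- status.observe(): the state, without advancing time (a new reading comes with each control period).
- viewer.read_camera(name): name is "scene" or "side" or "wrist"; returns a dict with "image" (420x560x3 uint8, red, green, blue), "range_z" (420x560 float32, m along the optical axis (not along the pixel's ray), 0 where there is no reading), "fx", "fy", "cx", "cy" (pixels), "camera_from_world" (4x4, takes a point from world to camera coordinates). Camera axes: x right, y up, looking along -z (the intrinsics and any distortion apply to the point x, -y, -z); pixel columns grow to the right and rows downward; lengths in m; the calibration is good to about 2 mm. A picture is of the moment at which its call begins.
- robot.hand_in(): hands the job in, once; it reports no verdict.
The state is a dict: "time": time; "qpos": joint angles; "qvel": joint speeds; "joint_efforts": joint torques, N m; "tool_pos": TCP position; "tool_rot": TCP orientation; "contact_force": force on the tool from outside, world axes, zero at the start; "torque": the same for the moment, N m; "opening": finger opening in m.
Only numpy, scipy, OpenCV 4.12 (cv2) and the standard library are available. Lean on these libraries where they do the work, as an engineer would, in place of code of your own. Each camera call takes 0.05 s, during which the arm holds its last target. There are 200 camera calls.

TASK

Put the bead mandrel turner into third: with the fingertips or the outside of the fingers push the gear lever along the left slot to neutral, across to the right slot, then forward (away from the robot) until it is fully home in the right slot, and leave it there. Push gently with the fingers and never grip or squeeze the knob or stick, do not let the lever slip back into the fourth slot (right, towards the robot) on the way, and leave the jar, the cup, the mug and the brass weight standing where they are.

Things in the scene. Friction and masses are not known exactly. Their poses are not given: they have to be found in the camera images.
- gearbox: Grey gearbox of a mandrel turner, fixed to the table; its place and yaw (within 0.35 rad) change from run to run. Casing 220 mm along its x, 260 mm along its y, deck top 100 mm above the table. Origin at the centre of its underside, x = forward (away from the robot), y = left. A motor below 80 mm stands behind it, out to x = 165 mm on the right half.
- gate (a point): Centre of the H (neutral), on top of the bare steel gate plate (100 x 100 mm) amid the deck, 103 mm above the table; axes as gearbox. Two slots run along x, centre lines at y = +16 mm (left) and -16 mm (right), each from x = -28 to +28 mm, joined at x = 0 by a cross channel along y. All are 17 mm wide. Steel tongues 15 mm wide between the slots block crossing anywhere but in the channel.
- third (a point): Forward end of the right slot, on the plate's top: where third lies. First = left slot forward, second = left slot back (towards the robot), third = right slot forward, fourth = right slot back. Off the casing's left side, below 90 mm and out to y = 325 mm, reach a chuck and a thin mandrel on a steady.
- pivot (a point): Point about which the lever tilts, 30 mm above the table under the gate's centre. The lever is a 12 mm diameter steel stick through the gate, with the knob on top. It stays where it is left; about 2 N at the knob moves it against the friction of the pivot, no spring.
- knob (a point): Centre of the lever's black ball knob, 40 mm diameter, 160 mm from the pivot, so 178 to 190 mm above the table. In the gearbox frame it is at y about +36 mm in the left slot, -36 mm in the right; x about 0 in neutral, +45 mm fully home forward, -45 mm fully home back; some 4 mm of side play. It starts in the left slot, anywhere from second through neutral to first. Free space 25 mm around and above.
- gear_fore (a joint): Fore-and-aft tilt of the lever (rad): 0 = neutral, positive = forward (gearbox +x, away from the robot). The ends of the slots stop it at about +0.28 and -0.28.
- gear_across (a joint): Sideways tilt of the lever (rad): 0 = middle of the cross channel, positive = to the right (gearbox -y). About -0.22 in the left slot and +0.22 in the right slot; the gate stops it at about 0.25.
- release_jar: Bystander: small closed jar, 42 mm diameter, 50 mm high, steel cap, standing on the gearbox deck beyond and left of the gate. Origin at the centre of its underside. Not to be disturbed.
- bead_cup: Bystander: small steel cup, 44 mm diameter, 30 mm high, standing on the gearbox deck, near right corner. Origin at the centre of its underside. Not to be disturbed.
- mug: Bystander: black mug, 82 mm diameter, 95 mm high, on the table just right of the gearbox. Origin at the centre of its underside. Not to be disturbed.
- weight: Bystander: plain brass cylinder weight, 56 mm diameter, 45 mm high, on the table left of the gearbox, behind the chuck. Origin at the centre of its underside. Not to be disturbed.

How it is judged:
On the way, in this order (a step that is already met when the one before it is completed fails the run):
1. the lever has been pushed across the channel into line with the right slot, in neutral (value of joint gear_across above 0.16 rad and value of joint gear_fore between -0.1 and 0.1 rad), for 0.05 s.
2. the lever is fully home, forward in the right slot (third) (value of joint gear_fore above 0.235 rad and value of joint gear_across above 0.16 rad), for 0.2 s.
At the end, for the whole second after the job is handed in: The lever rests in the right slot (sideways tilt over 0.16 rad), forward to within about 0.045 rad (7 mm at the knob) of the slot's end (forward tilt over 0.235 rad), at rest and let go (all of step 2 and velocity of joint gear_fore between -0.03 and 0.03 rad/s and velocity of joint gear_across between -0.03 and 0.03 rad/s); the robot touches nothing.
It fails at once if the lever slips back into the fourth slot (right, towards the robot) (value of joint gear_across above 0.1 rad and value of joint gear_fore below -0.13 rad).
It fails at once if the lever is squeezed or forced (over 35 N between the fingers and the lever) (contact force between the fingers and gear_across above 35 N).
It fails at once if a bystander is moved more than 30 mm, lifted or tipped over (distance of any of release_jar, bead_cup, mug, weight from where it was at the start of the episode above 0.03 m).
It also fails if it takes over 59 s, if anything falls off the work surface, if the arm or the gripper's body presses on something with over 40 N, if the wrist force passes 120 N, or if a joint passes its speed limit or range.

## Working session

There is one attempt and no reset: what is moved stays moved. The work goes in short steps, Python scripts to look and compute and a shell command to move; the robot and the scene stay as the last step left them, time stands still between calls to the robot, and variables do not carry over. Pictures are saved under pics/ and viewed, about 8 in all and at most 12, crops included, and the job is handed in when it is done.

```bash
mkdir -p pics; cat > h.py <<'E'
import numpy as np,cv2
from cell import status,viewer,robot
def cam(n,save=None):
    c=viewer.read_camera(n)
    if save: cv2.imwrite('pics/'+save,c['image'][:,:,::-1])
    return c
def pts(c):
    h,w=c['range_z'].shape;v,u=np.mgrid[:h,:w];z=c['range_z']
    P=np.stack([(u-c['cx'])/c['fx']*z,-(v-c['cy'])/c['fy']*z,-z,np.ones_like(z)],-1)
    W=P@np.linalg.inv(c['camera_from_world']).T
    W[z<=0]=np.nan
    return W[...,:3]
E
python3 - <<'E'
from h import *
a=cam('scene');b=cam('side')
cv2.imwrite('pics/a.png',cv2.resize(np.hstack([a['image'],b['image']])[:,:,::-1],(800,300)))
cv2.imwrite('pics/scene.png',a['image'][:,:,::-1])
np.savez('ab.npz',A=a['image'],PA=pts(a),B=b['image'],PB=pts(b))
s=status.observe();print(s['time'],s['tool_pos'],s['tool_rot'],s['opening'],robot.pinch_z)
for c in(a,b):
    P=pts(c);I=c['image'].astype(int)
    m=(P[...,2]>.165)&(P[...,2]<.225)&(I.max(-1)<90)
    n,l,st,ce=cv2.connectedComponentsWithStats(m.astype(np.uint8))
    for i in range(1,n):
        if st[i,4]>40: print(st[i],ce[i],np.median(P[l==i],0),P[l==i].min(0),P[l==i].max(0))
E
```

```text
0.1 [0.1628464  0.4986844  0.19541218] [-1.57215599e+00  1.86357638e-04 -3.15822043e-01] 0.09174713432291293 0.0188
[317   0  39   3  85] [333.50588235   0.71764706] [-1.72605756  1.19682207  0.17314702] [-1.75158296  1.08808061  0.16505602] [-1.70278813  1.37419819  0.18637019]
[327  11  24  22 275] [339.00363636  21.48727273] [-0.95872167  0.88780218  0.19432563] [-1.13509594  0.87885297  0.16524647] [-0.8130404   0.89697723  0.22484654]
[255  13  61  17 684] [285.50730994  20.58040936] [-1.07666685  0.61587125  0.19477133] [-1.09897191  0.43582544  0.16500444] [-1.05430041  0.79925546  0.22486948]
[  44   19  186   25 2273] [136.70215574  30.56093269] [-1.07623311 -0.17730766  0.19635022] [-1.09802156 -0.59821038  0.1650449 ] [-1.05272743  0.29907175  0.22499065]
[12 24 11 16 94] [17.05319149 30.07446809] [-1.28551733 -0.74653726  0.19613337] [-1.31225601 -0.76363439  0.16549347] [-1.21648712 -0.73274771  0.22367975]
[507  29  53  23 454] [533.88986784  40.03303965] [-0.24531738  1.52734618  0.20773126] [-0.41387116  1.51113571  0.18452773] [-0.09937589  1.55245295  0.22485294]
[ 
[... 1498 characters left out ...]
33077133 1.41296118 0.16502189] [0.67083268 1.45080159 0.18622315]
[145  56  56  32 829] [172.86972256  71.67068758] [0.63522267 0.64417981 0.17814161] [0.55448897 0.56897713 0.1650057 ] [0.72226556 0.7465373  0.19285503]
[ 72  73  60  37 980] [101.18469388  91.23061224] [0.4156775  0.65666243 0.1783987 ] [0.3339721  0.59261307 0.16501463] [0.50124618 0.76727867 0.1934691 ]
[244 155  17  20 239] [252.05020921 163.23430962] [0.55251274 0.11878045 0.19163862] [0.5397019  0.1081201  0.16555861] [0.5749748  0.14361741 0.20550674]
[   0  289   80   80 1609] [ 37.7072716  344.63704164] [ 0.0044534  -0.06423103  0.20121725] [-0.04955279 -0.08972721  0.16505329] [ 0.09860404 -0.01788336  0.22494239]
```

View pics/a.png

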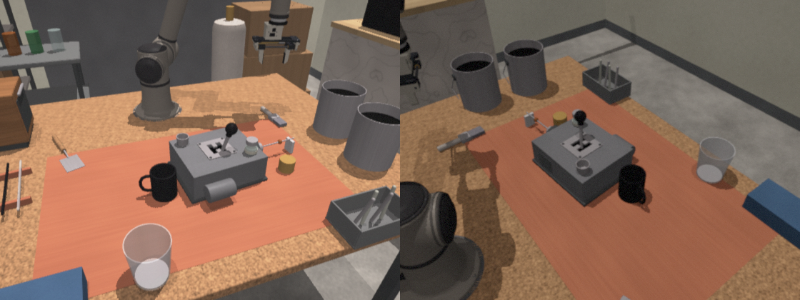

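The scene view shows the gearbox around (310,230) of the 560-pixel frame, with the knob at (323,180). The side view has the knob at (252,163). Next I'll fit the knob sphere, the deck and the plate.

```bash
python3 - <<'E'
from h import *
from scipy.optimize import least_squares
d=np.load('ab.npz')
G=[];K=[]
for I,P in((d['A'],d['PA']),(d['B'],d['PB'])):
    m=(np.hypot(P[...,0]-.56,P[...,1]-.125)<.04)&(P[...,2]>.17)&(P[...,2]<.22)&(I.max(-1)<90)
    k=P[m];f=lambda c:np.linalg.norm(k-c,axis=1)-.02
    r=least_squares(f,[.562,.122,.185],loss='soft_l1',f_scale=.001);print('knob',r.x,len(k),np.abs(r.fun).mean());K.append(r.x)
    m=(np.hypot(P[...,0]-.58,P[...,1]-.1)<.25)&(P[...,2]>.092)&(P[...,2]<.1075)
    g=P[m];G.append(g)
    n,l,st,_=cv2.connectedComponentsWithStats(m.astype(np.uint8));i=1+np.argmax(st[1:,4]);q=P[l==i]
    print('deck',len(q),np.median(q[:,2]),cv2.minAreaRect((q[:,:2]*1000).astype(np.float32)))
# top-down raster of both views
for n,(I,P) in enumerate(((d['A'],d['PA']),(d['B'],d['PB']))):
    m=(np.hypot(P[...,0]-.58,P[...,1]-.1)<.25)&(P[...,2]>.03)
    img=np.zeros((500,500,3),np.uint8)
    for p,c in zip(P[m],I[m]):
        cv2.circle(img,(int(250-(p[1]-.1)*1000),int(250-(p[0]-.58)*1000)),1,tuple(int(x) for x in c[::-1]),-1)
    cv2.imwrite(f'pics/top{n}.png',img)
cv2.imwrite('pics/top.png',cv2.resize(np.hstack([cv2.imread('pics/top0.png'),cv2.imread('pics/top1.png')]),(800,400)))
E
```

```text
knob [0.55956537 0.13104387 0.1851321 ] 231 0.0009608076015871235
deck 5305 0.10196680164039795 ((532.9138793945312, 93.4102783203125), (226.99807739257812, 262.5057373046875), 5.580010890960693)
knob [0.56005013 0.1297423  0.18336536] 225 0.0010744321037936206
deck 6425 0.10011050733269189 ((533.8568725585938, 91.701904296875), (224.09934997558594, 264.3716125488281), 5.50567626953125)
```

View pics/top.png

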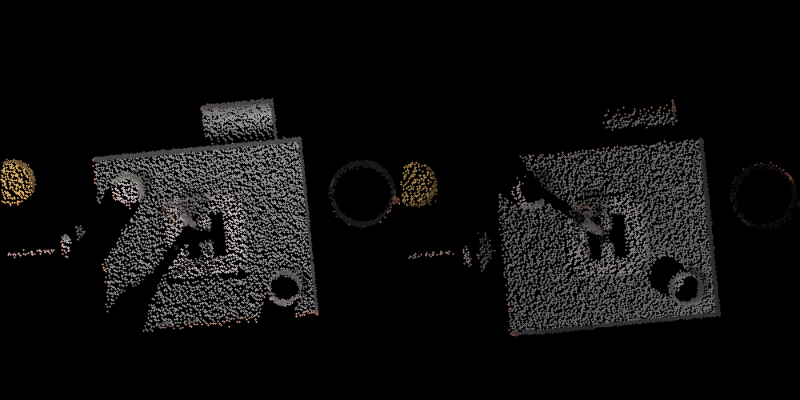

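Gearbox at (0.533, 0.092), yaw 0.096. The knob in the gearbox frame is at about (+30, +35) mm, z 0.184. Both views agree, and the sizes and height match the ones given. I'll close the fingers, rise, align the yaw and go beyond the knob.

```bash
python3 -m pendant '[[[0,-3,0,0,0,0,0],[0,-5.5,0,0,-0.1,0,0],[4,-5.5,-1.5,0,-0.2,0,0],[8,-5.5,-3,0,-0.3,0,0],[12,-5.5,-4.6,0,-0.412,0,0],[16.5,-5.5,-6.4,0,-0.412,0,0],[21,-5.5,-8.1,0,-0.412,0,0],[25.5,-5.5,-9.8,0,-0.412,0,0],[30,-5.5,-11.6,0,-0.412,0,0],[34.5,-5.5,-13.3,0,-0.412,0,0],[39,-5.5,-15,0,-0.412,0,0],[43.5,-5.5,-16.8,0,-0.412,0,0],[48,-5.5,-18.5,0,-0.412,0,0],[51.5,-5.5,-19.8,0,-0.412,0,0],[53.5,-5.5,-20.7,0,-0.412,0,0],[53.5,-5.5,-20.7,0,-0.412,0,0],[53.5,-5.5,-20.7,0,-0.412,0,0],[53.5,-5.5,-20.7,0,-0.412,0,0]]]'
cat >> h.py <<'E'
def gb(p,y=.096,o=(.5335,.0925)):
    d=np.array(p)[:2]-o;c,s=np.cos(y),np.sin(y);return np.array([c*d[0]+s*d[1],-s*d[0]+c*d[1]])*1000
def knob(n='scene',near=(.56,.13)):
    from scipy.optimize import least_squares
    c=cam(n);P=pts(c);m=(np.hypot(P[...,0]-near[0],P[...,1]-near[1])<.045)&(P[...,2]>.165)&(P[...,2]<.22)&(c['image'].max(-1)<60)
    k=P[m]
    if len(k)<30:return None
    r=least_squares(lambda q:np.linalg.norm(k-q,axis=1)-.02,[near[0],near[1],.185],loss='soft_l1',f_scale=.001)
    return gb(r.x).round(1),r.x.round(4),len(k)
def rep(near):
    s=status.observe();print('t',s['time'],'tcp gb',gb(s['tool_pos']).round(1),np.round(s['tool_pos'],4),'rot',np.round(s['tool_rot'],3),'F',np.round(s['contact_force'],1),'open',s['opening'])
    for n in('scene','side'):print(n,knob(n,near))
E
python3 - <<'E'
from h import *
rep((.56,.13))
a=cam('scene');b=cam('side');cv2.imwrite('pics/c.png',np.hstack([a['image'][80:330,180:480],b['image'][60:310,100:400]])[:,:,::-1])
E
```

```text
time: 1.9
tool_pos: [0.6064, 0.1371, 0.251]
tool_rot: [-1.57, 0.001, 0.097]
contact_force: [-0.1, -0.5, -0.6]
opening: 0.0003
t 1.9 tcp gb [76.9 37.4] [0.6064 0.1371 0.251 ] rot [-1.57e+00  1.00e-03  9.70e-02] F [-0.1 -0.5 -0.6] open 0.0003068325607808514
scene (array([29.3, 36. ]), array([0.5592, 0.1311, 0.1848]), 217)
side (array([29.9, 34.4]), array([0.56  , 0.1296, 0.183 ]), 225)
```

View pics/c.png

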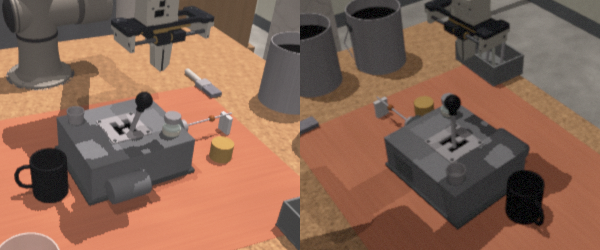

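The scene crop shows the closed fingertips at (155,68) and the knob at (143,103). The side crop has the tips at (487,75) and the knob at (453,103). I'll check the fingertip against the calibration.

```bash
python3 - <<'E'
from h import *
tp=status.observe()['tool_pos']
for n,o in(('scene',(180,80)),('side',(100-300,60))):
    c=cam(n);q=c['camera_from_world']@np.r_[tp,1];print(n,'tcp in crop px',c['fx']*q[0]/-q[2]+c['cx']-o[0],c['fy']*-q[1]/-q[2]+c['cy']-o[1])
    P=pts(c);m=(np.abs(P[...,0]-tp[0])<.06)&(np.abs(P[...,1]-tp[1])<.08)&(P[...,2]>.225)&(P[...,2]<.275)
    p=P[m];print(len(p));g=np.array([gb(x) for x in p]);print(g.min(0),g.max(0),p[:,2].min())
E
```

```text
scene tcp in crop px 157.13227769638547 82.60759653268107
0Traceback (most recent call last):
  File "<stdin>", line 6, in <module>
    return umr_minimum(a, axis, None, out, keepdims, initial, where)
ValueError: zero-size array to reduction operation minimum which has no identity
```

```bash
python3 - <<'E'
from h import *
for n in('scene','side'):
    c=cam(n);P=pts(c)
    m=(np.abs(P[...,0]-.6)<.12)&(np.abs(P[...,1]-.137)<.12)&(P[...,2]>.215)
    p=P[m]
    for z in np.arange(.22,.4,.01):
        k=p[(p[:,2]>=z)&(p[:,2]<z+.01)]
        if len(k)>3:
            g=np.array([gb(x) for x in k]);print(n,round(z,2),len(k),g.min(0).round(),g.max(0).round())
    if n=='scene':
        img=c['image'][60:200,260:420,::-1];cv2.imwrite('pics/d.png',cv2.resize(img,None,fx=4,fy=4))
E
```

```text
scene 0.28 16 [81. 32.] [89. 43.]
scene 0.29 64 [66. 20.] [90. 53.]
scene 0.3 89 [68. 19.] [90. 55.]
scene 0.31 95 [68. 18.] [90. 55.]
scene 0.32 95 [69. 17.] [90. 57.]
scene 0.33 101 [68. 16.] [91. 58.]
scene 0.34 34 [ 43. -49.] [111. 118.]
scene 0.35 304 [ 44. -50.] [116. 125.]
scene 0.36 527 [ 41. -50.] [116. 124.]
scene 0.37 434 [ 41. -56.] [117. 129.]
scene 0.38 494 [ 44. -59.] [117. 130.]
scene 0.39 848 [ 41. -59.] [115. 133.]
side 0.28 21 [64. 26.] [87. 50.]
side 0.29 54 [63. 18.] [86. 51.]
side 0.3 61 [64. 16.] [88. 51.]
side 0.31 77 [64. 15.] [88. 54.]
side 0.32 72 [64. 15.] [86. 54.]
side 0.33 27 [64. 15.] [78. 45.]
side 0.34 41 [ 41. -52.] [112. 122.]
side 0.35 278 [ 38. -53.] [114. 123.]
side 0.36 375 [ 37. -54.] [112. 121.]
side 0.37 320 [ 39. -60.] [114. 129.]
side 0.38 599 [ 39. -61.] [114. 132.]
side 0.39 572 [ 39. -61.] [113. 129.]
```

View pics/d.png

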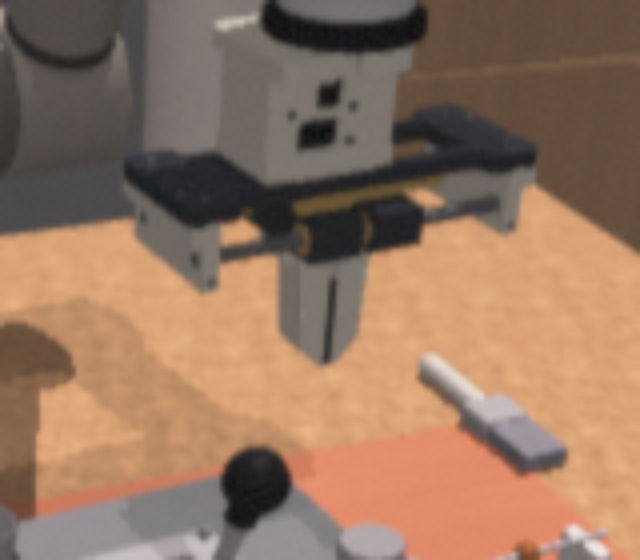

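The fingertips look about 33 mm higher than reported. I'll check the start picture, with the gripper open, for the same offset.

```bash
python3 - <<'E'
import numpy as np
d=np.load('ab.npz')
for k in('PA','PB'):
    P=d[k];m=(np.hypot(P[...,0]-.163,P[...,1]-.499)<.13)&(P[...,2]>.12)&(P[...,2]<.36);p=P[m]
    for z in np.arange(.12,.35,.01):
        q=p[(p[:,2]>=z)&(p[:,2]<z+.01)]
        if len(q)>2: print(k,round(z,2),len(q),q.min(0).round(3),q.max(0).round(3))
E
```

```text
PA 0.23 25 [0.15  0.439 0.231] [0.19  0.553 0.24 ]
PA 0.24 43 [0.145 0.436 0.24 ] [0.191 0.555 0.25 ]
PA 0.25 45 [0.147 0.435 0.25 ] [0.195 0.557 0.26 ]
PA 0.26 47 [0.14  0.435 0.26 ] [0.196 0.555 0.27 ]
PA 0.27 50 [0.137 0.435 0.271] [0.196 0.559 0.28 ]
PA 0.28 45 [0.138 0.434 0.28 ] [0.195 0.568 0.29 ]
PA 0.29 50 [0.104 0.407 0.29 ] [0.226 0.57  0.3  ]
PA 0.3 190 [0.113 0.405 0.3  ] [0.228 0.571 0.31 ]
PA 0.31 198 [0.11  0.401 0.31 ] [0.226 0.575 0.32 ]
PA 0.32 169 [0.1  0.4  0.32] [0.229 0.575 0.33 ]
PA 0.33 379 [0.104 0.399 0.33 ] [0.228 0.594 0.34 ]
PA 0.34 95 [0.124 0.443 0.34 ] [0.191 0.509 0.35 ]
PB 0.22 8 [0.138 0.446 0.226] [0.189 0.541 0.23 ]
PB 0.23 19 [0.134 0.436 0.231] [0.158 0.449 0.239]
PB 0.24 43 [0.133 0.432 0.24 ] [0.158 0.447 0.25 ]
PB 0.25 50 [0.134 0.432 0.25 ] [0.158 0.449 0.26 ]
PB 0.26 49 [0.133 0.433 0.26 ] [0.158 0.449 0.27 ]
PB 0.27 49 [0.133 0.432 0.27 ] [0.188 0.542 0.28 ]
PB 0.28 11 [0.139 0.429 0.28 ] [0.193 0.551 0.29 ]
PB 0.29 116 [0.117 0.402 0.291] [0.224 0.565 0.3  ]
PB 0.3 214 [0.119 0.401 0.3  ] [0.224 0.568 0.31 ]
PB 0.31 183 [0.123 0.398 0.31 ] [0.226 0.572 0.32 ]
PB 0.32 156 [0.125 0.395 0.32 ] [0.226 0.573 0.33 ]
PB 0.33 436 [0.128 0.395 0.33 ] [0.225 0.585 0.34 ]
PB 0.34 118 [0.143 0.441 0.34 ] [0.191 0.508 0.35 ]
```

Same 32 mm in the start picture, so the true tip is about 32 mm above the reported TCP; x and y agree. I'll trust the images. Descending so the true tip is at about 0.168.

```bash
python3 -m pendant '[[[0,2,0,0,0,0,0],[0,4,0,0,0,0,0],[0,6,0,0,0,0,0],[0,8,0,0,0,0,0],[0,9.5,0,0,0,0,0],[0,10.7,0,0,0,0,0],[0,11.5,0,0,0,0,0],[0,11.5,0,0,0,0,0],[0,11.5,0,0,0,0,0]]]'
python3 - <<'E'
from h import *
rep((.56,.13))
for n in('scene','side'):
    c=cam(n);P=pts(c)
    g=np.stack([(P[...,0]-.5335)*np.cos(.096)+(P[...,1]-.0925)*np.sin(.096),-(P[...,0]-.5335)*np.sin(.096)+(P[...,1]-.0925)*np.cos(.096)],-1)*1000
    m=(g[...,0]>60)&(g[...,0]<95)&(abs(g[...,1]-37)<25)&(P[...,2]>.115)&(P[...,2]<.215)
    print(n,m.sum(),P[m][:,2].min(),g[m].min(0),g[m].max(0))
E
```

```text
time: 3.15
tool_pos: [0.6077, 0.1362, 0.1366]
tool_rot: [-1.571, -0.001, 0.096]
contact_force: [-0.1, -0.1, 1.0]
opening: 0.0002
t 3.15 tcp gb [78.  36.4] [0.6077 0.1362 0.1366] rot [-1.571e+00 -1.000e-03  9.600e-02] F [-0.1 -0.1  1. ] open 0.00018803125186467185
scene (array([29.4, 35.8]), array([0.5593, 0.1309, 0.1848]), 109)
side (array([29.9, 34.4]), array([0.56  , 0.1296, 0.1831]), 233)
scene 286 0.16915646909973536 [67.14848543 16.81264368] [91.22734428 55.37372196]
side 205 0.16740345798032774 [63.63172808 14.97381337] [88.55331861 54.45151119]
```

```bash
python3 -m pendant '[[[-0.5,0,0,0,0,0,0],[-1,0,0,0,0,0,0],[-1.3,0,0,0,0,0,0],[-1.6,0,0,0,0,0,0],[-1.9,0,0,0,0,0,0],[-2.2,0,0,0,0,0,0],[-2.5,0,0,0,0,0,0],[-2.8,0,0,0,0,0,0],[-3.1,0,0,0,0,0,0],[-3.4,0,0,0,0,0,0],[-3.7,0,0,0,0,0,0],[-3.7,0,0,0,0,0,0]]]'
python3 - <<'E'
from h import *
rep((.542,.13))
E
```

```text
time: 4.55
tool_pos: [0.5699, 0.1325, 0.1359]
tool_rot: [-1.571, 0.001, 0.096]
contact_force: [2.2, -0.3, 1.2]
opening: 0.0006
t 4.55 tcp gb [40.1 36.4] [0.5699 0.1325 0.1359] rot [-1.571e+00  1.000e-03  9.600e-02] F [ 2.2 -0.3  1.2] open 0.0006139631397414511
scene (array([13.7, 36.9]), array([0.5436, 0.1306, 0.1867]), 91)
side (array([10. , 34.6]), array([0.5401, 0.1279, 0.1853]), 243)
```

```bash
python3 -m pendant '[[[-0.3,0,0,0,0,0,0],[-0.6,0,0,0,0,0,0],[-0.9,0,0,0,0,0,0],[-0.9,0,0,0,0,0,0],[-0.4,0,0,0,0,0,0],[1,0,0,0,0,0,0],[1,0,0,0,0,0,0]]]'
python3 - <<'E'
from h import *
rep((.532,.13))
E
```

```text
time: 5.35
tool_pos: [0.5813, 0.1335, 0.1355]
tool_rot: [-1.571, 0.0, 0.096]
contact_force: [-0.3, -0.9, -0.7]
opening: 0.0005
t 5.35 tcp gb [51.5 36.3] [0.5813 0.1335 0.1355] rot [-1.571  0.     0.096] F [-0.3 -0.9 -0.7] open 0.0005000225996855807
scene (array([-0.3, 35.6]), array([0.5298, 0.1279, 0.186 ]), 105)
side (array([ 1.2, 34.8]), array([0.5314, 0.1273, 0.1856]), 247)
```

```bash
python3 -m pendant '[[[0,-2.5,0,0,0,0,0],[0,-5,0,0,0,0,0],[-0.5,-5,2,0,0,0,0],[-1.5,-5,4,0,0,0,0],[-3.5,-5,5.4,0,0,0,0],[-5.1,-5,5.4,0,0,0,0],[-5.1,-5,5.4,0,0,0,0],[-5.1,-2.5,5.4,0,0,0,0],[-5.1,-1,5.4,0,0,0,0],[-5.1,0,5.4,0,0,0,0],[-5.1,0,5.4,0,0,0,0],[-5.1,0,5.4,0,0,0,0]]]'
python3 - <<'E'
from h import *
rep((.532,.13))
E
```

```text
time: 6.65
tool_pos: [0.525, 0.1823, 0.1364]
tool_rot: [-1.571, -0.001, 0.096]
contact_force: [0.3, -0.4, 0.8]
opening: 0.0006
t 6.65 tcp gb [ 0.1 90.2] [0.525  0.1823 0.1364] rot [-1.571e+00 -1.000e-03  9.600e-02] F [ 0.3 -0.4  0.8] open 0.0005618814296507922
scene (array([ 0.9, 36.6]), array([0.5309, 0.1291, 0.1873]), 218)
side (array([ 0.9, 34.4]), array([0.5311, 0.1269, 0.1854]), 227)
```

```bash
python3 -m pendant '[[[0,0,-0.6,0,0,0,0],[0,0,-1.1,0,0,0,0],[0,0,-1.5,0,0,0,0],[0,0,-1.9,0,0,0,0],[0,0,-2.3,0,0,0,0],[0,0,-2.7,0,0,0,0],[0,0,-3.1,0,0,0,0],[0,0,-3.5,0,0,0,0],[0,0,-3.9,0,0,0,0],[0,0,-4.3,0,0,0,0],[0,0,-4.7,0,0,0,0],[0,0,-5,0,0,0,0],[0,0,-5,0,0,0,0]]]'
python3 - <<'E'
from h import *
rep((.534,.095))
E
```

```text
time: 8.05
tool_pos: [0.5292, 0.132, 0.1359]
tool_rot: [-1.571, 0.0, 0.096]
contact_force: [-0.0, -1.1, -0.5]
opening: 0.0007
t 8.05 tcp gb [-0.5 39.7] [0.5292 0.132  0.1359] rot [-1.571  0.     0.096] F [-0.  -1.1 -0.5] open 0.0006625330027866309
scene (array([0.9, 3.1]), array([0.5341, 0.0957, 0.1907]), 245)
side (array([0.8, 1.9]), array([0.5342, 0.0945, 0.189 ]), 189)
```

```bash
python3 -m pendant '[[[0,0,-0.4,0,0,0,0],[0,0,-0.8,0,0,0,0],[0,0,-1.2,0,0,0,0],[0,0,-1.6,0,0,0,0],[0,0,-2,0,0,0,0],[0,0,-2.4,0,0,0,0],[0,0,-2.8,0,0,0,0],[0,0,-3.2,0,0,0,0],[0,0,-3.5,0,0,0,0],[0,0,-3.7,0,0,0,0],[0,0,-3.7,0,0,0,0],[0,0,-3.7,0,0,0,0]]]'
python3 - <<'E'
from h import *
rep((.537,.058))
E
```

```text
time: 9.35
tool_pos: [0.5329, 0.0955, 0.136]
tool_rot: [-1.571, 0.0, 0.096]
contact_force: [0.8, 0.4, -0.5]
opening: 0.0005
t 9.35 tcp gb [-0.3  3.1] [0.5329 0.0955 0.136 ] rot [-1.571  0.     0.096] F [ 0.8  0.4 -0.5] open 0.0004651535063188833
scene (array([  0.8, -33.3]), array([0.5375, 0.0595, 0.1876]), 234)
side (array([  1. , -34.8]), array([0.5378, 0.058 , 0.1855]), 188)
```

```bash
python3 -m pendant '[[[0,0,1,0,0,0,0],[0,-2.5,1.2,0,0,0,0],[0,-5,1.2,0,0,0,0],[-2.5,-5,1,0,0,0,0],[-5,-5,-1,0,0,0,0],[-5.2,-5,-3.8,0,0,0,0],[-5.2,-5,-3.8,0,0,0,0],[-5.2,-2.5,-3.8,0,0,0,0],[-5.2,-1,-3.8,0,0,0,0],[-5.2,0,-3.8,0,0,0,0],[-5.2,0,-3.8,0,0,0,0],[-5.2,0,-3.8,0,0,0,0]]]'
python3 - <<'E'
from h import *
rep((.537,.058))
E
```

```text
time: 10.65
tool_pos: [0.4851, 0.0534, 0.1364]
tool_rot: [-1.571, -0.0, 0.097]
contact_force: [-0.8, 0.2, 0.5]
opening: 0.0003
t 10.65 tcp gb [-51.9 -34.3] [0.4851 0.0534 0.1364] rot [-1.571 -0.     0.097] F [-0.8  0.2  0.5] open 0.0002790884250397361
scene (array([  0.2, -34.1]), array([0.537 , 0.0586, 0.1874]), 235)
side None
```

```bash
python3 -m pendant '[[[0.6,0,0,0,0,0,0],[1.2,0,0,0,0,0,0],[1.7,0,0,0,0,0,0],[2.1,0,0,0,0,0,0],[2.5,0,0,0,0,0,0],[2.9,0,0,0,0,0,0],[3.3,0,0,0,0,0,0],[3.7,0,0,0,0,0,0],[4.1,0,0,0,0,0,0],[4.5,0,0,0,0,0,0],[4.9,0,0,0,0,0,0],[5.3,0,0,0,0,0,0],[5.6,0,0,0,0,0,0],[5.9,0,0,0,0,0,0],[5.9,0,0,0,0,0,0]]]'
python3 - <<'E'
from h import *
rep((.577,.06))
E
```

```text
time: 12.25
tool_pos: [0.5436, 0.0588, 0.1357]
tool_rot: [-1.571, 0.0, 0.096]
contact_force: [-2.0, 0.7, -1.5]
opening: 0.0004
t 12.25 tcp gb [  6.9 -34.5] [0.5436 0.0588 0.1357] rot [-1.571  0.     0.096] F [-2.   0.7 -1.5] open 0.00043180407805275397
scene (array([ 36.2, -32.9]), array([0.5727, 0.0632, 0.1839]), 238)
side None
```

```bash
python3 -m pendant '[[[0.15,0,0,0,0,0,0],[0.3,0,0,0,0,0,0],[0.45,0,0,0,0,0,0],[0.45,0,0,0,0,0,0]]]'; python3 -m pendant '[[[0.1,0,0,0,0,0,0],[0.1,0,0,0,0,0,0]]]'
python3 - <<'E'
from h import *
rep((.577,.06))
E
```

```text
time: 12.75
tool_pos: [0.5481, 0.0591, 0.136]
tool_rot: [-1.571, -0.0, 0.096]
contact_force: [-2.0, 0.5, -1.0]
opening: 0.0006
time: 12.95
tool_pos: [0.549, 0.0592, 0.136]
tool_rot: [-1.571, -0.0, 0.096]
contact_force: [-1.2, -0.0, -1.7]
opening: 0.0006
t 12.95 tcp gb [ 12.3 -34.6] [0.549  0.0592 0.136 ] rot [-1.571 -0.     0.096] F [-1.2 -0.  -1.7] open 0.0006276336435449009
scene (array([ 41.3, -32.8]), array([0.5778, 0.0638, 0.1826]), 239)
side (array([ 19.6, -36.2]), array([0.5565, 0.0583, 0.1875]), 33)
```

```bash
python3 -m pendant '[[[0.1,0,0,0,0,0,0],[0.1,0,0,0,0,0,0]]]'; python3 -m pendant '[[[0.1,0,0,0,0,0,0],[0.1,0,0,0,0,0,0]]]';python3 -m pendant '[[[0.1,0,0,0,0,0,0],[0.1,0,0,0,0,0,0]]]'
python3 - <<'E'
from h import *
rep((.577,.06))
E
```

```text
time: 13.25
tool_pos: [0.55, 0.0593, 0.136]
tool_rot: [-1.571, -0.0, 0.096]
contact_force: [-1.6, -0.2, -1.1]
opening: 0.0004
time: 13.45
tool_pos: [0.551, 0.0594, 0.136]
tool_rot: [-1.571, -0.0, 0.096]
contact_force: [-1.6, -0.6, -1.5]
opening: 0.0004
time: 13.65
tool_pos: [0.552, 0.0595, 0.136]
tool_rot: [-1.571, -0.0, 0.096]
contact_force: [-2.0, 0.5, -1.1]
opening: 0.0004
t 13.65 tcp gb [ 15.2 -34.6] [0.552  0.0595 0.136 ] rot [-1.571 -0.     0.096] F [-2.   0.5 -1.1] open 0.00035616258756473844
scene (array([ 44.4, -32.5]), array([0.5808, 0.0644, 0.1819]), 243)
side (array([ 23.5, -34.3]), array([0.5602, 0.0606, 0.1844]), 33)
```

Still free. Half-millimetre steps until the force rises.

```bash
for i in 1 2; do python3 -m pendant '[[[0.05,0,0,0,0,0,0],[0.05,0,0,0,0,0,0]]]' | grep -E 'pos|force'; done
```

```text
tool_pos: [0.5523, 0.0595, 0.1359]
contact_force: [-1.4, 0.1, -0.5]
tool_pos: [0.5527, 0.0596, 0.1359]
contact_force: [-2.6, 0.0, -1.5]
```

```bash
python3 -m pendant '[[[0.05,0,0,0,0,0,0],[0.05,0,0,0,0,0,0]]]' | grep -E 'pos|force'
```

```text
tool_pos: [0.5531, 0.0596, 0.1359]
contact_force: [-3.4, -0.1, -1.9]
```

```bash
python3 -m pendant '[[[0.05,0,0,0,0,0,0],[0.05,0,0,0,0,0,0]]]' | grep -E 'pos|force'
```

```text
tool_pos: [0.5534, 0.0597, 0.1358]
contact_force: [-4.2, 0.3, -2.6]
```

```bash
python3 -m pendant '[[[0.05,0,0,0,0,0,0],[0.05,0,0,0,0,0,0]]]' | grep -E 'pos|force'
```

```text
tool_pos: [0.5537, 0.0597, 0.1358]
contact_force: [-5.7, -0.3, -1.6]
```

The force is rising and the motion lags, so the lever is against the stop. Backing off straight, then up.

```bash
python3 -m pendant '[[[0,0,0,0,0,0,0],[0,0,0,0,0,0,0],[-0.5,0,0,0,0,0,0],[-1.5,0,0,0,0,0,0],[-3,0,0,0,0,0,0],[-4,-2,0,0,0,0,0],[-5,-5,0,0,0,0,0],[-8,-9,0,0,0,0,0],[-10,-13,0,0,0,0,0],[-10,-13,0,0,0,0,0],[-10,-13,0,0,0,0,0]]]'
python3 - <<'E'
from h import *
rep((.579,.06))
a=cam('scene');b=cam('side');cv2.imwrite('pics/e.png',np.hstack([a['image'][80:330,180:480],b['image'][60:310,100:400]])[:,:,::-1])
E
```

```text
time: 15.85
tool_pos: [0.4553, 0.05, 0.2673]
tool_rot: [-1.571, -0.005, 0.096]
contact_force: [-0.0, -0.2, -0.4]
opening: 0.0004
t 15.85 tcp gb [-81.9 -34.8] [0.4553 0.05   0.2673] rot [-1.571 -0.005  0.096] F [-0.  -0.2 -0.4] open 0.00039025101153410244
scene (array([ 46. , -32.2]), array([0.5823, 0.0649, 0.1813]), 231)
side (array([ 46.7, -33.6]), array([0.5832, 0.0635, 0.1796]), 214)
```

View pics/e.png

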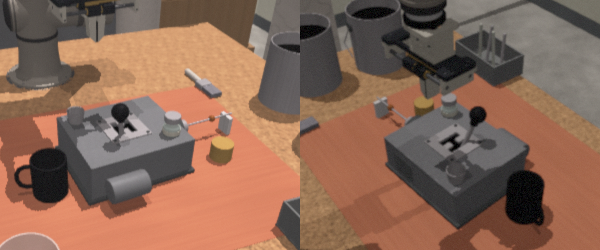

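The knob is at (120,112) in the scene crop and (478,115) in the side crop, forward in the right slot. The jar, cup, mug and weight stand where they were, and the gripper is clear.

```bash
python3 -c "
from cell import robot
print(robot.hand_in())"
```

```text
the job is handed in; nothing more can be done
None
```

The lever is in third, fully home forward in the right slot, and the job is handed in at about 16 s of robot time; `hand_in` gives no verdict. I pushed it with the outside of the closed fingers only: back to neutral, across to the right slot, then forward until it met the stop.

- **Lever position:** after letting go, both cameras put the knob at about (+46, -33) mm in the gearbox frame. That is roughly 0.29 rad forward and 0.21 rad across, against the required 0.235 and 0.16. It was measured once after release, so I did not check separately that it was at rest.
- **Neutral step:** before the forward push the knob was at about (+0.5, -34) mm, in line with the right slot and well clear of fourth.
- **Force:** the highest reading was about 6 N, at the stop, and about zero after backing off. I read the force only at the end of each move, so a short peak in between could have been missed.
- **Bystanders:** the jar, cup, mug and weight look unmoved in the last picture, judged by eye and not measured.

**Checks that disagreed:**
- **Tool height:** the reported tool point is about 32 mm below the fingertips seen by both cameras. I set heights from the cameras.
- **Side camera:** it lost the knob or misread it while the gripper blocked its view during the forward push, so I used the scene camera there. The two agreed again afterwards.

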